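# Put the battery packs on charge and lock the box

## Task

Put the drill batteries on charge: stand every battery pack that lies about on the bench upright in a bay of its own in the charging box, shut the lid, then swing the hasp over until it lies flat on the lid with its slot over the staple. Only then start the charger: press the bar key, then the small round key, then the large round key, one at a time, each fully down and let up again before the next. Leave the other things on the bench where they are.

Things in the scene. Friction and masses are not known exactly. Their poses are not given: they have to be found in the camera images.
- pack1_mid (a point): battery pack (three or four are there; absent ones read None). Foot 54 (its x) x 50 (its y) x 22 mm high, black; on it, centred, an upright stem 40 (x) x 34 (y) mm, grey, up to 72 mm; about 0.25 kg. The point is the centre of the pack, 36 mm above its underside; z up. Starts standing on the bench. Grip it by the stem. The same when turned by half a turn.
- pack2_mid (a point): battery pack (three or four are there; absent ones read None). Foot 54 (its x) x 50 (its y) x 22 mm high, black; on it, centred, an upright stem 40 (x) x 34 (y) mm, grey, up to 72 mm; about 0.25 kg. The point is the centre of the pack, 36 mm above its underside; z up. Starts standing on the bench. Grip it by the stem. The same when turned by half a turn.
- pack3_mid (a point): battery pack (three or four are there; absent ones read None). Foot 54 (its x) x 50 (its y) x 22 mm high, black; on it, centred, an upright stem 40 (x) x 34 (y) mm, grey, up to 72 mm; about 0.25 kg. The point is the centre of the pack, 36 mm above its underside; z up. Starts standing on the bench. Grip it by the stem. The same when turned by half a turn.
- pack4_mid (a point): battery pack (three or four are there; absent ones read None). Foot 54 (its x) x 50 (its y) x 22 mm high, black; on it, centred, an upright stem 40 (x) x 34 (y) mm, grey, up to 72 mm; about 0.25 kg. The point is the centre of the pack, 36 mm above its underside; z up. Starts standing on the bench. Grip it by the stem. The same when turned by half a turn.
- bay1 (a point): near left bay of the charging box (seen from the robot): a pocket 62 (box x) x 58 (box y) mm, 14 mm deep, in the black tray, floor 6 mm above the bench. The point is where the centre of a pack is when it stands in this bay on its floor, 42 mm above the bench; a pack goes in with its x along the box's x, either way round. Bays are 70 mm (x) and 92 mm (y) apart.
- bay2 (a point): near right bay of the charging box (seen from the robot): a pocket 62 (box x) x 58 (box y) mm, 14 mm deep, in the black tray, floor 6 mm above the bench. The point is where the centre of a pack is when it stands in this bay on its floor, 42 mm above the bench; a pack goes in with its x along the box's x, either way round. Bays are 70 mm (x) and 92 mm (y) apart.
- bay3 (a point): far left bay of the charging box (seen from the robot): a pocket 62 (box x) x 58 (box y) mm, 14 mm deep, in the black tray, floor 6 mm above the bench. The point is where the centre of a pack is when it stands in this bay on its floor, 42 mm above the bench; a pack goes in with its x along the box's x, either way round. Bays are 70 mm (x) and 92 mm (y) apart.
- bay4 (a point): far right bay of the charging box (seen from the robot): a pocket 62 (box x) x 58 (box y) mm, 14 mm deep, in the black tray, floor 6 mm above the bench. The point is where the centre of a pack is when it stands in this bay on its floor, 42 mm above the bench; a pack goes in with its x along the box's x, either way round. Bays are 70 mm (x) and 92 mm (y) apart.
- box: grey steel charging box, fixed, open on top under its lid. Origin on the bench; x from its front (hasp side, to the robot) to its back (lid hinge), y to its left, z up. Walls: x -83 to 97 mm, y -103 to 103 mm, 85 mm high, 5 mm thick. On its left side a black key console, y 105 to 185 mm, 85 mm high, three keys in a line along x, at y 145 mm.
- lid (a joint): grey steel lid of the box, rad: 0 shut flat on the rim, 1.57 upright, at most 1.9; starts open. Hinge line along box y at box x 97 mm, 85.5 mm above the bench, in the plane of its underside. 180 (hinge to free edge) x 206 x 6 mm. Stays where left; about 0.6 N m moves it. A steel loop (staple) 12 mm wide stands 14 mm out of its outer face in the middle, 153 mm from the hinge.
- hasp (a joint): hasp: slotted steel strap, 70 x 28 x 3 mm, slot 22 to 42 mm from its hinge, rad: 0 flat on the shut lid along box +x, slot over the staple (its stop); 1.57 upright; more leans to the robot, at most 2.4. Hinge line along box y at box x -88 mm, y 0, 92.5 mm above the bench. Starts upright or leaning a little to the robot; stays where left; about 0.05 N m moves it.
- key_bar (a joint): the bar key: 14 x 42 mm oblong, long side along box y, the farthest of the three; white, on the console. m: 0 up, 0.006 fully down (about 5 N); it springs back up.
- key_bar_top (a point): centre of the top face of the bar key; up, it stands 107 mm above the bench. Keys are about 52 mm apart.
- key_small (a joint): the small round key: 16 mm across, the nearest of the three; white, on the console. m: 0 up, 0.006 fully down (about 5 N); it springs back up.
- key_small_top (a point): centre of the top face of the small round key; up, it stands 107 mm above the bench. Keys are about 52 mm apart.
- key_large (a joint): the large round key: 32 mm across, in the middle of the three; white, on the console. m: 0 up, 0.006 fully down (about 5 N); it springs back up.
- key_large_top (a point): centre of the top face of the large round key; up, it stands 107 mm above the bench. Keys are about 52 mm apart.
- socket: steel wrench socket, 32 mm across, 26 mm high, standing; origin under its centre; not part of the job.
- tape_measure: tape measure, 65 x 36 x 62 mm high; not part of the job.
- spray_can: spray can, 64 mm across, 190 mm high; not part of the job.
- screw_jar: amber jar of screws with a metal cap, 70 mm across, 90 mm high; not part of the job.
- mug: white mug, 80 mm across, 90 mm high; not part of the job.
- hammer: hammer lying down; not part of the job.
- screwdriver: screwdriver lying down; not part of the job.
Mind the look-alikes: they are no part of the job. What is shaped like the part that bears pack2_mid but purple is not meant. What is shaped like the part that bears pack4_mid but blue is not meant.

How it is judged:
On the way, in this order (a step that is already met when the one before it is completed fails the run):
1. every pack stands in a bay of the box, with the lid still open ((distance between pack1_mid and bay1 below 0.012 m or distance between pack1_mid and bay2 below 0.012 m or distance between pack1_mid and bay3 below 0.012 m or distance between pack1_mid and bay4 below 0.012 m) and angle between each of pack1_mid, pack2_mid, pack3_mid, pack4_mid's own z axis and vertical below 0.12 rad and (distance between pack2_mid and bay1 below 0.012 m or distance between pack2_mid and bay2 below 0.012 m or distance between pack2_mid and bay3 below 0.012 m or distance between pack2_mid and bay4 below 0.012 m) and (distance between pack3_mid and bay1 below 0.012 m or distance between pack3_mid and bay2 below 0.012 m or distance between pack3_mid and bay3 below 0.012 m or distance between pack3_mid and bay4 below 0.012 m) and (distance between pack4_mid and bay1 below 0.012 m or distance between pack4_mid and bay2 below 0.012 m or distance between pack4_mid and bay3 below 0.012 m or distance between pack4_mid and bay4 below 0.012 m) and value of joint lid above 1 rad), for 0.2 s.
2. the lid is shut, with the hasp still up ((distance between pack1_mid and bay1 below 0.012 m or distance between pack1_mid and bay2 below 0.012 m or distance between pack1_mid and bay3 below 0.012 m or distance between pack1_mid and bay4 below 0.012 m) and angle between each of pack1_mid, pack2_mid, pack3_mid, pack4_mid's own z axis and vertical below 0.12 rad and (distance between pack2_mid and bay1 below 0.012 m or distance between pack2_mid and bay2 below 0.012 m or distance between pack2_mid and bay3 below 0.012 m or distance between pack2_mid and bay4 below 0.012 m) and (distance between pack3_mid and bay1 below 0.012 m or distance between pack3_mid and bay2 below 0.012 m or distance between pack3_mid and bay3 below 0.012 m or distance between pack3_mid and bay4 below 0.012 m) and (distance between pack4_mid and bay1 below 0.012 m or distance between pack4_mid and bay2 below 0.012 m or distance between pack4_mid and bay3 below 0.012 m or distance between pack4_mid and bay4 below 0.012 m) and value of joint lid below 0.06 rad and value of joint hasp above 0.8 rad), for 0.2 s.
3. the hasp lies flat over the staple ((distance between pack1_mid and bay1 below 0.012 m or distance between pack1_mid and bay2 below 0.012 m or distance between pack1_mid and bay3 below 0.012 m or distance between pack1_mid and bay4 below 0.012 m) and angle between each of pack1_mid, pack2_mid, pack3_mid, pack4_mid's own z axis and vertical below 0.12 rad and (distance between pack2_mid and bay1 below 0.012 m or distance between pack2_mid and bay2 below 0.012 m or distance between pack2_mid and bay3 below 0.012 m or distance between pack2_mid and bay4 below 0.012 m) and (distance between pack3_mid and bay1 below 0.012 m or distance between pack3_mid and bay2 below 0.012 m or distance between pack3_mid and bay3 below 0.012 m or distance between pack3_mid and bay4 below 0.012 m) and (distance between pack4_mid and bay1 below 0.012 m or distance between pack4_mid and bay2 below 0.012 m or distance between pack4_mid and bay3 below 0.012 m or distance between pack4_mid and bay4 below 0.012 m) and value of joint lid below 0.06 rad and value of joint hasp below 0.08 rad), for 0.2 s.
4. the bar key is pressed fully down, alone (value of joint key_bar above 0.0045 m and value of joint each of key_small, key_large below 0.0015 m and value of joint lid below 0.06 rad and value of joint hasp below 0.08 rad), for 0.05 s.
5. then the small round key, alone (value of joint key_small above 0.0045 m and value of joint each of key_bar, key_large below 0.0015 m and value of joint lid below 0.06 rad and value of joint hasp below 0.08 rad), for 0.05 s.
6. then the large round key, alone (value of joint key_large above 0.0045 m and value of joint each of key_bar, key_small below 0.0015 m and value of joint lid below 0.06 rad and value of joint hasp below 0.08 rad), for 0.05 s.
At the end, for the whole second after the job is handed in: Every pack that is there stands upright (within 0.12 rad) with its centre within 12 mm of a bay's point, the lid is shut (under 0.06 rad), the hasp lies on it (under 0.08 rad) and all keys are up again (all of step 3 and value of joint each of key_bar, key_small, key_large below 0.0015 m); the robot touches nothing.
It fails at once if a key is pressed before the hasp is closed (value of joint any of key_bar, key_small, key_large above 0.003 m and value of joint hasp above 0.3 rad).
It fails at once if two keys are pressed at once (value of joint each of key_bar, key_small above 0.003 m or value of joint each of key_bar, key_large above 0.003 m or value of joint each of key_small, key_large above 0.003 m).
It fails at once if another thing on the bench is pushed more than 6 cm away (distance of any of socket, tape_measure, spray_can, screw_jar, mug, hammer, screwdriver from where it was at the start of the episode above 0.06 m).
Of pack1, pack2, pack3, pack4 only 3 to 4 are there at a start; the rules pass over those that are not, and their reading is None.
At some moment in a run one of pack1, pack2, pack3, pack4 may be knocked a few centimetres aside while the robot is not near it.
It also fails if it takes over 210 s, if anything falls off the work surface, if the arm or the gripper's body presses on something with over 40 N, if the wrist force passes 120 N, or if a joint passes its speed limit or range.

## Robot

A 6-joint arm with a two-finger parallel gripper is mounted at the origin on the work surface. World frame = base frame: x ahead of the robot, y to its left, z up, the work surface at z = 0. Lengths are in m, angles in rad, forces in N, time in s.
With the tool pointing down it reaches from about 0.325 to 0.775 m from the base axis. Payload 9.3 kg.
Tool frame: the origin (TCP) lies midway between the tips of the shut fingers; the grasp point (between the pads) lies 19 mm behind it; z points along the fingers, y is the line along which they close (so a half turn about z gives the same grasp; the last joint's range is limited). The gripper opens to 85 mm and grips with 20 to 120 N. Pads are 22 mm wide; open, the fingers measure 114 mm over their backs; the gripper's body (76 mm by 85 mm) begins 54 mm behind the grasp point. The pads swing forward as they close: fully open they stand 13 mm farther back than shut.
Start: joints at [-1.314, 0.259, 0.021, 1.334, 0, 1.418], TCP at [0.219, -0.504, 0.231] pointing down, gripper open.
Joint ranges: [-3.04, 3.04], [-0.91, 1.82], [-1.04, 1.36], [-1.92, 1.95], [-1.52, 1.45], [-3.14, 3.14]. Speed limits (rad/s): [2.22, 2.22, 2.79, 3.14, 3.14, 3.14].

## Interface

Orientations are given as a unit quaternion [x, y, z, w].
In Python, from bench import r, vision gives the robot as it stands.
- The arm moves only by the tool arm_command, never from a script. Its argument "motion" is text: rows parted by semicolons, each of 7 numbers parted by spaces: the shift along the tool's x, y, z each as a share of 0.4 m, from -1 to 1, then the turn, a rotation vector about the tool's x, y, z each as a share of 45 degrees, from -1 to 1, then the gripper's target within -1 to 1 (fully open at 1, half-way at 0, shut at -1). In form: tx ty tz wx wy wz grip; .... A call has 1 to 10 rows; each row is the pose to reach, as a shift and turn from the pose commanded when the call began, along the tool's axes at that moment; what a row does not reach only later rows make up. A row lasts 1/12 s, in which the tool goes at most 41.7 mm and 7.16 degrees, less where a joint would pass 70% of its speed; a pose out of reach is approached as far as the arm can. A call with a number of a shift or a turn outside -1 to 1 is refused whole. A call with a gripper value outside its range is refused whole. The fingers move at their own pace and stop on an object; "force" is the grip in N (left out, the last holds). Time passes only in rows, so rows that repeat a pose let the fingers close. It gives the time, the measured TCP pose, the force, the opening and the grip force at its end, in the units of the state.
- r.observe(): the state, without advancing time (a new reading comes with each control period).
- vision.read_camera(name): name is "side" or "top"; returns a dict with "img" (400x640x3 uint8, blue, green, red), "fx", "fy", "cx", "cy" (pixels), "dist" ([k1, k2, p1, p2, k3] as OpenCV has them; the pictures are not rectified), "R" (3x3) and "t" (3): a world point X has camera coordinates R X + t. Camera axes: x right, y down, z forward; pixel columns grow to the right and rows downward; lengths in m; the calibration is good to about 2 mm. A picture is of the moment at which its call begins. There is no depth.
- r.job_done(): hands the job in; it is judged then, once.
The state is a dict: "time": time; "qpos": joint angles; "joint_vel": joint speeds; "tau": joint torques, N m; "position": TCP position; "eef_rot": TCP orientation; "contact_force": force on the tool from outside, world axes, zero at the start; "wrist_torque": the same for the moment, N m; "gripper_width": finger opening in m; "grip_force": force on a finger pad.
Only numpy, scipy, OpenCV 4.12 (cv2) and the standard library are available. Lean on these libraries where they do the work, as an engineer would, in place of code of your own. Each camera call takes 0.05 s, during which the arm holds its last target. There are 200 camera calls.

## Working session

There is one attempt and no reset: what is moved stays moved. The work goes in short steps, Python scripts to look and compute and a tool call to move; the robot and the scene stay as the last step left them, time stands still between calls to the robot, and variables do not carry over. Pictures are saved under pics/ and viewed, at most 14 in all, crops included, and the job is handed in when it is done.

Besides the shell and the picture viewer there is one more tool, called after ">>>" as name(argument=value, ...) on one line, values as JSON. arm_command: Moves the arm, as the interface text tells. Shift numbers are shares of 0.4 m and turn numbers shares of 45 degrees, none past 1 either way. Its arguments: {"type":"object","properties":{"motion":{"type":"string"},"force":{"type":"number"}},"required":["motion"]}

```bash
ls; mkdir -p pics
python3 - <<'E'
from bench import r, vision
import cv2,numpy as np
for n in("top","side"):
    c=vision.read_camera(n); cv2.imwrite(f"pics/{n}0.png",c["img"])
    R=np.array(c["R"]);print(n,c["fx"],c["cx"],c["cy"],c["dist"],(-R.T@np.array(c["t"])).round(3),R.round(2).tolist())
s=r.observe();print(s["time"],s["position"],s["eef_rot"],s["gripper_width"])
E
```

```text
pics
top 494.12439125047695 320.4652660733194 207.78185422171848 [0.00824989 0.         0.         0.         0.        ] [0.367 0.021 1.377] [[0.02, -1.0, 0.03], [-0.99, -0.02, -0.14], [0.14, -0.03, -0.99]]
side 442.0484002069554 320.69957570634494 198.7186717257201 [-0.08805741  0.          0.          0.          0.        ] [0.376 1.008 1.02 ] [[-0.98, -0.18, 0.0], [-0.12, 0.65, -0.75], [0.13, -0.74, -0.66]]
0.1 [ 0.219062   -0.50423042  0.23072475] [ 9.79082491e-01  2.03462831e-01 -3.75575006e-05 -5.92394347e-04] 0.08550596519475646
```

View pics/top0.png

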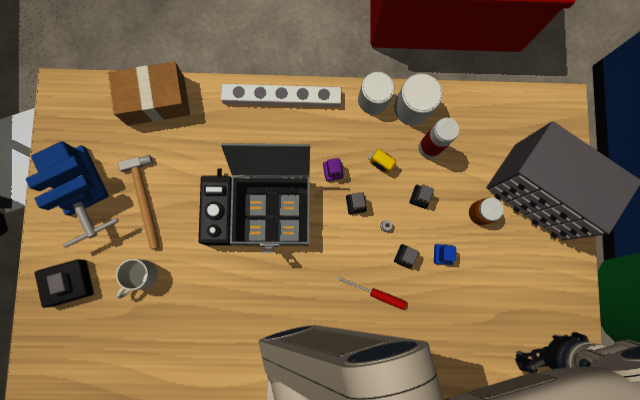

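View pics/side0.png

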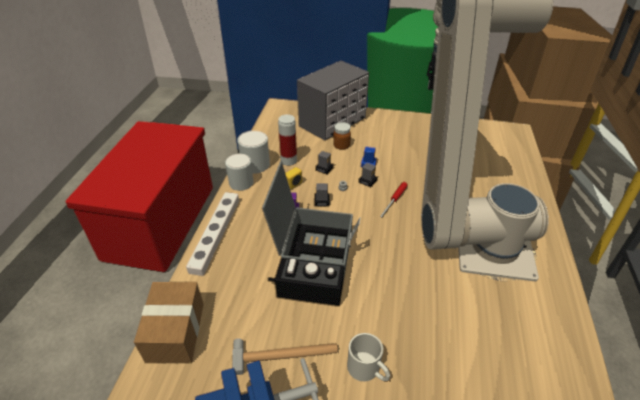

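Top view: three grey/black packs at (357,203), (422,196) and (407,256). The look-alikes are purple (333,170) and blue (445,254). The box is around (255,210) with its lid open, and the keys are at (213,189), (213,211) and (212,230). Next I'll zoom in.

```bash
cat > h.py <<'E'
from bench import r, vision
import cv2,numpy as np
def cam(n):
    c=vision.read_camera(n); c["K"]=np.array([[c["fx"],0,c["cx"]],[0,c["fy"],c["cy"]],[0,0,1.]]);c["R"]=np.array(c["R"]);c["t"]=np.array(c["t"]);c["d"]=np.array(c["dist"]);return c
def ray(c,px):
    u=cv2.undistortPoints(np.array(px,float).reshape(-1,1,2),c["K"],c["d"]).reshape(-1,2)
    return -c["R"].T@c["t"], np.c_[u,np.ones(len(u))]@c["R"]
def onz(c,px,z):
    o,d=ray(c,px); return o+d*((z-o[2])/d[:,2])[:,None]
def proj(c,X):
    return cv2.projectPoints(np.array(X,float).reshape(-1,1,3),cv2.Rodrigues(c["R"])[0],c["t"],c["K"],c["d"])[0].reshape(-1,2)
def crop(c,x0,x1,y0,y1,k,f):
    cv2.imwrite("pics/"+f,cv2.resize(c["img"][y0:y1,x0:x1],None,fx=k,fy=k,interpolation=cv2.INTER_CUBIC))
E
python3 - <<'E'
from h import *
c=cam("top");crop(c,195,325,140,260,5,"box.png");crop(c,320,480,150,280,5,"packs.png")
E
```

```text
(no output)
```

View pics/box.png

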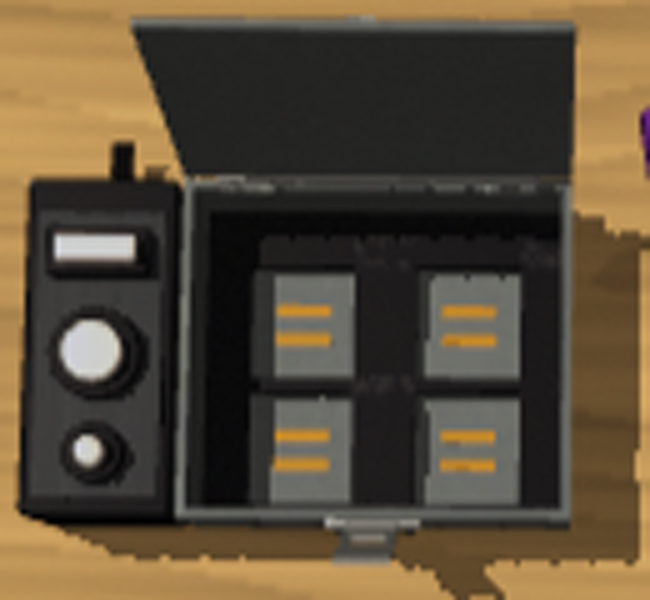

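View pics/packs.png

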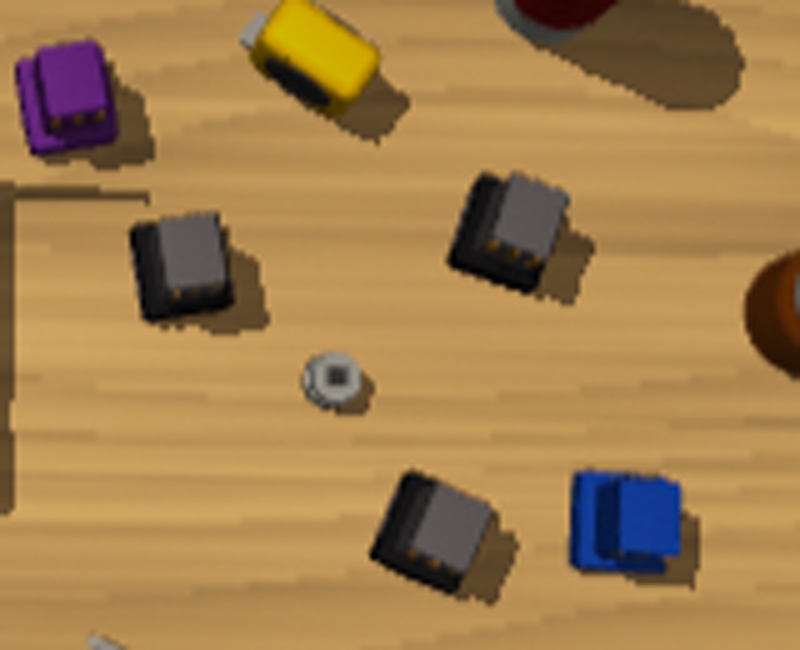

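```bash
cat > m.py <<'E'
from h import *
def U(p,x0,y0,k=5): return (np.array(p,float)+.5)/k-.5+[x0,y0]
c=cam("top")
if __name__=="__main__":
    P=onz(c,U([(180,520),(572,525),(572,183),(183,183)],195,140),.085); print("rim",P.round(4).tolist())
    K=onz(c,U([(96,248),(91,350),(87,450)],195,140),.107); print("keys",K.round(4).tolist())
    B=np.array([(-.083,.103),(-.083,-.103),(.097,-.103),(.097,.103),(-.052+.0,.145)])
    A=B[:4]; Q=P[:,:2]
    # rigid fit with the key line
    a0,q0=A.mean(0),Q.mean(0);H=(A-a0).T@(Q-q0);th=np.arctan2(H[0,1]-H[1,0],H[0,0]+H[1,1])
    R=np.array([[np.cos(th),-np.sin(th)],[np.sin(th),np.cos(th)]]);o=q0-R@a0
    print("box",o.round(4),th,"res",(A@R.T+o-Q).round(4).tolist(),"keys in box",((K[:,:2]-o)@R).round(4).tolist())
    # bay floor centres at tray contacts
    hsv=cv2.cvtColor(c["img"],cv2.COLOR_BGR2HSV)
    g=c["img"].astype(int);v=g.max(2);m=((v>62)&(v<150)&(g.max(2)-g.min(2)<25)).astype(np.uint8)
    for n,(x,y) in dict(A=(357,203),B=(422,196),C=(407,256)).items():
        s=np.zeros_like(m);s[y-14:y+15,x-14:x+15]=m[y-14:y+15,x-14:x+15]
        s=cv2.morphologyEx(s,cv2.MORPH_OPEN,np.ones((3,3),np.uint8))
        k=max(cv2.findContours(s,0,cv2.CHAIN_APPROX_NONE)[0],key=cv2.contourArea)
        W=onz(c,k.reshape(-1,2),.072)[:,:2]
        rc=cv2.minAreaRect((W*1000).astype(np.float32)); print(n,rc)
E
python3 m.py
```

```text
rim [[0.448, 0.2164, 0.085], [0.4494, 0.0126, 0.085], [0.6313, 0.0164, 0.085], [0.6264, 0.2224, 0.085]]
keys [[0.5866, 0.2623, 0.107], [0.5332, 0.2624, 0.107], [0.4815, 0.2619, 0.107]]
box [0.5318 0.1168] 0.020611499950259675 res [[-0.0013, 0.0017], [0.0015, -0.0005], [-0.0005, -0.0006], [0.0003, -0.0006]] keys in box [[0.0578, 0.1443], [0.0045, 0.1455], [-0.0472, 0.1461]]
A ((572.3589477539062, -115.81727600097656), (36.58735656738281, 31.98528480529785), 8.425490379333496)
B ((595.5985107421875, -298.54779052734375), (31.45611572265625, 35.83417892456055), 71.33291625976562)
C ((426.9906921386719, -255.07484436035156), (32.75706481933594, 37.093528747558594), 67.90486907958984)
```

```bash
cat > g.py <<'E'
# usage: g.py x y z yawdeg  -> shares for the move
from h import *; import sys
from scipy.spatial.transform import Rotation as Ro
def go(x,y,z,yaw=None):
    s=r.observe();q=Ro.from_quat(s["eef_rot"]);M=q.as_matrix()
    sh=M.T@(np.array([x,y,z])-s["position"])/.4
    psi=np.degrees(np.arctan2(M[1,0],M[0,0])); w=np.zeros(3)
    if yaw is not None:
        T=Ro.from_matrix(np.array([[np.cos(np.radians(yaw)),np.sin(np.radians(yaw)),0],[np.sin(np.radians(yaw)),-np.cos(np.radians(yaw)),0],[0,0,-1]]))
        w=np.degrees((q.inv()*T).as_rotvec())/45
    print("pos",np.round(s["position"],4),"psi",psi.round(2),"shift",sh.round(3),"turn",w.round(3),"t",round(s["time"],2))
if __name__=="__main__": go(*map(float,sys.argv[1:]))
E
python3 - <<'E'
from m import *
from g import go
th=np.linspace(1,1.9,181);o=np.array([.5318,.1168])
e=U([(354,20)],195,140)[0]
X=np.c_[o[0]+.097-.18*np.cos(th),np.full(181,o[1]),.0855+.18*np.sin(th)]
p=proj(c,X);i=np.argmin(abs(p[:,1]-e[1]));print("lid",th[i],p[i],e)
print("blue/jar/can",onz(c,[(446,250)],.072),onz(c,[(486,210)],.09),onz(c,[(446,128)],.19),onz(c,[(387,226)],.026))
go(.427,-.255,.16,158)
E
```

```text
lid 1.7999999999999998 [266.58220533 143.68487566] [265.4 143.6]
blue/jar/can [[ 0.44311868 -0.35143894  0.072     ]] [[ 0.55017085 -0.45507967  0.09      ]] [[ 0.74078213 -0.32300283  0.19      ]] [[ 0.50866139 -0.20178193  0.026     ]]
pos [ 0.2191 -0.5043  0.231 ] psi 23.48 shift [ 0.725 -0.364  0.178] turn [-0.000e+00 -1.000e-03 -2.989e+00] t 0.25
```

>>> arm_command(motion="0.725 -0.364 0.178 0 0 -1 1;0.725 -0.364 0.178 0 0 -1 1;0.725 -0.364 0.178 0 0 -1 1;0.725 -0.364 0.178 0 0 -1 1;0.725 -0.364 0.178 0 0 -1 1;0.725 -0.364 0.178 0 0 -1 1;0.725 -0.364 0.178 0 0 -1 1;0.725 -0.364 0.178 0 0 -1 1;0.725 -0.364 0.178 0 0 -1 1;0.725 -0.364 0.178 0 0 -1 1", force=40)

```text
time: 1.08
position: [0.428, -0.2534, 0.1596]
eef_rot: [0.825, 0.564, -0.0, -0.0]
contact_force: [0.0, 0.6, -0.5]
gripper_width: 0.0853
grip_force: 0.0
```

>>> arm_command(motion="0 0 0 0 0 -1 1;0 0 0 0 0 -1 1;0 0 0 0 0 -1 1;0 0 0 0 0 -1 1;0 0 0 0 0 -1 1;0 0 0 0 0 -1 1;0 0 0 0 0 -1 1")

```text
time: 1.67
position: [0.4264, -0.2568, 0.1604]
eef_rot: [0.546, 0.838, -0.0, 0.0]
contact_force: [0.2, 0.2, -0.5]
gripper_width: 0.0852
grip_force: 0.0
```

>>> arm_command(motion="0 0 0 0 0 -1 1;0 0 0 0 0 -1 1;0 0 0 0 0 -1 1;0 0 0 0 0 -1 1;0 0 0 0 0 -1 1;0 0 0 0 0 -1 1;0 0 0 0 0 -1 1;0 0 0 0 0 -1 1")

```text
time: 2.33
position: [0.4264, -0.2567, 0.1604]
eef_rot: [0.187, 0.982, -0.0, 0.0]
contact_force: [-0.3, -0.2, 0.3]
gripper_width: 0.0855
grip_force: 0.0
```

```bash
python3 g.py .427 -.255 .032 158
python3 - <<'E'
from h import *
c=cam("top");cv2.imwrite("pics/t1.png",c["img"])
E
```

```text
pos [ 0.4264 -0.2567  0.1604] psi 158.46 shift [0.    0.005 0.321] turn [-0.001  0.     0.01 ] t 2.33
```

View pics/t1.png

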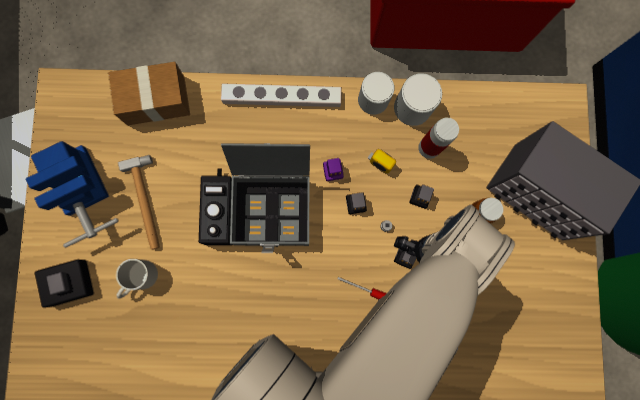

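The arm is above pack C (407,250). Packs A and B are undisturbed at (357,203) and (422,196), and the area the arm uncovered shows no fourth pack.

>>> arm_command(motion="0 0.005 0.1 0 0 0 1;0 0.005 0.2 0 0 0 1;0 0.005 0.28 0 0 0 1;0 0.005 0.32 0 0 0 1;0 0.005 0.32 0 0 0 1;0 0.005 0.32 0 0 0 -0.5;0 0.005 0.32 0 0 0 -0.5;0 0.005 0.32 0 0 0 -0.5;0 0.005 0.32 0 0 0 -0.5;0 0.005 0.32 0 0 0 -0.5", force=40)

```text
time: 3.22
position: [0.4285, -0.2542, 0.0335]
eef_rot: [0.187, 0.982, -0.001, 0.001]
contact_force: [-1.9, -1.0, 5.7]
gripper_width: 0.0331
grip_force: 40.0
```

>>> arm_command(motion="0 0 0 0 0 0 -0.5;0 0 0 0 0 0 -0.5;0 0 0 0 0 0 -0.5;0 0 0 0 0 0 -0.5")

```text
time: 3.55
position: [0.4285, -0.2542, 0.0335]
eef_rot: [0.187, 0.982, -0.001, 0.001]
contact_force: [-1.2, -0.5, 6.4]
gripper_width: 0.0338
grip_force: 40.0
```

```bash
python3 g.py .427 -.255 .2 180
python3 - <<'E'
from h import *
c=cam("side");crop(c,280,460,110,260,4,"s1.png")
E
```

```text
pos [ 0.4285 -0.2542  0.0335] psi 158.47 shift [ 0.002 -0.004 -0.416] turn [-0.002  0.003 -0.478] t 3.55
```

View pics/s1.png

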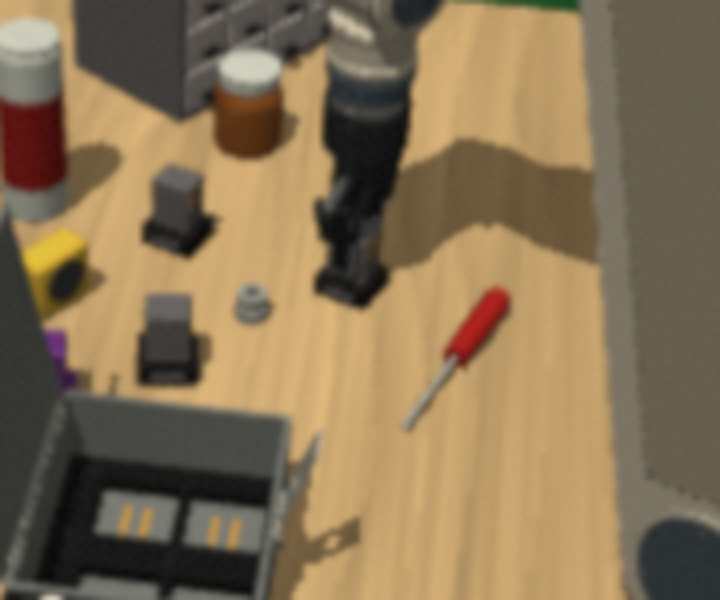

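Side view: pack C is between the fingers at (350,265 in the crop), standing. The other packs and the socket are untouched. Next I'll locate the bays from their contact strips.

```bash
python3 - <<'E'
from m import *
from g import go
W=onz(c,U([(303,325),(469,325),(301,450),(468,450)],195,140),.006)[:,:2];print(W.round(4).tolist(),W.mean(0))
for th in(.008,.0206):
    R=np.array([[np.cos(th),-np.sin(th)],[np.sin(th),np.cos(th)]]);o=np.array([.5318,.1168])
    print(((W-o)@R).round(4).tolist(), [ (n,(o+R@np.array(b)).round(4).tolist()) for n,b in dict(b1=(-.035,.046),b2=(-.035,-.046),b3=(.035,.046),b4=(.035,-.046)).items()])
E
python3 g.py .4285 -.254 .22 180
```

```text
[[0.5631, 0.1646], [0.5651, 0.0721], [0.493, 0.1632], [0.4949, 0.0708]] [0.5290584  0.11767064]
[[0.0317, 0.0476], [0.033, -0.045], [-0.0384, 0.0467], [-0.0372, -0.0457]] [('b1', [0.4964, 0.1625]), ('b2', [0.4972, 0.0705]), ('b3', [0.5664, 0.1631]), ('b4', [0.5672, 0.0711])]
[[0.0323, 0.0472], [0.0324, -0.0454], [-0.0378, 0.0472], [-0.0378, -0.0453]] [('b1', [0.4959, 0.1621]), ('b2', [0.4978, 0.0701]), ('b3', [0.5658, 0.1635]), ('b4', [0.5677, 0.0715])]
pos [ 0.4285 -0.2542  0.0335] psi 158.47 shift [-0.001 -0.    -0.466] turn [-0.002  0.003 -0.478] t 3.65
```

>>> arm_command(motion="0 0 -0.1 0 0 0 -0.5;0 0 -0.2 0 0 0 -0.5;0 0 -0.3 0 0 0 -0.5;0 0 -0.4 0 0 -0.1 -0.5;0 0 -0.46 0 0 -0.3 -0.5;0 0 -0.46 0 0 -0.5 -0.5;0 0 -0.46 0 0 -0.5 -0.5;0 0 -0.46 0 0 -0.5 -0.5", force=50)

```text
time: 4.32
position: [0.4278, -0.2534, 0.2169]
eef_rot: [-0.01, 1.0, -0.0, 0.001]
contact_force: [-0.1, 0.3, -3.4]
gripper_width: 0.0336
grip_force: 51.4
```

```bash
python3 g.py .5665 .072 .17 181.2
```

```text
pos [ 0.4278 -0.2534  0.2169] psi -178.86 shift [-0.363  0.806  0.117] turn [-0.001  0.001 -0.001] t 4.32
```

>>> arm_command(motion="-0.36 0.806 0 0 0 0 -0.5;-0.36 0.806 0 0 0 0 -0.5;-0.36 0.806 0 0 0 0 -0.5;-0.36 0.806 0 0 0 0 -0.5;-0.36 0.806 0 0 0 0 -0.5;-0.36 0.806 0 0 0 0 -0.5;-0.36 0.806 0 0 0 0 -0.5;-0.363 0.806 0 0 0 0 -0.5;-0.363 0.806 0.117 0 0 0 -0.5;-0.363 0.806 0.117 0 0 0 -0.5")

```text
time: 5.15
position: [0.5669, 0.0748, 0.1651]
eef_rot: [-0.009, 1.0, 0.0, -0.002]
contact_force: [-1.7, -0.1, -3.5]
gripper_width: 0.0334
grip_force: 50.7
```

>>> arm_command(motion="0 0 0 0 0 0 -0.5;0 0 0 0 0 0 -0.5;0 0 0 0 0 0 -0.5")

```text
time: 5.4
position: [0.5677, 0.0704, 0.1705]
eef_rot: [-0.008, 1.0, -0.0, 0.001]
contact_force: [-0.6, 0.3, -2.6]
gripper_width: 0.0337
grip_force: 50.8
```

```bash
python3 g.py .5665 .072 .042 181.2;  python3 - <<'E'
from h import *
c=cam("side");crop(c,220,400,150,310,4,"s2.png")
E
```

```text
pos [0.5677 0.0704 0.1705] psi -179.13 shift [0.003 0.004 0.321] turn [-0.     0.001 -0.007] t 5.4
```

View pics/s2.png

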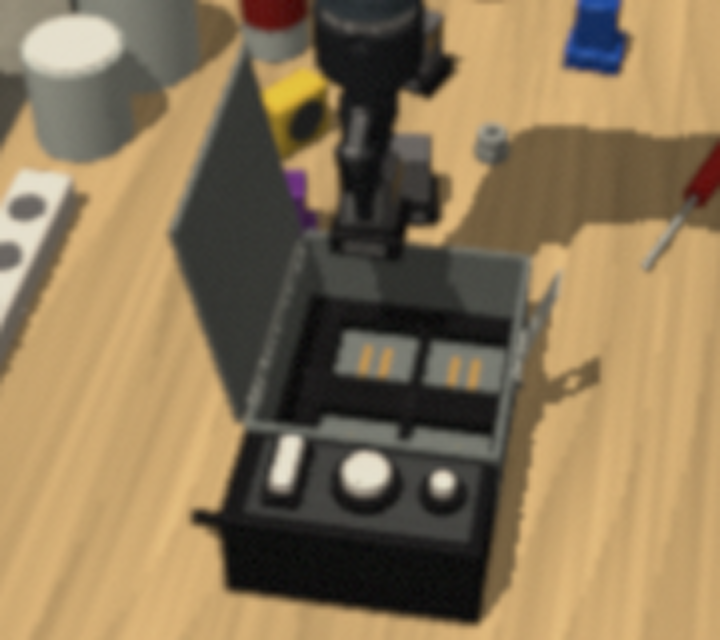

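Side view: the pack hangs upright over the far right bay at (370,235), with the lid clear behind it at (240,230). I'll lower it now.

>>> arm_command(motion="0.003 0.004 0.08 0 0 0 -0.5;0.003 0.004 0.16 0 0 0 -0.5;0.003 0.004 0.22 0 0 0 -0.5;0.003 0.004 0.26 0 0 0 -0.5;0.003 0.004 0.29 0 0 0 -0.5;0.003 0.004 0.31 0 0 0 -0.5;0.003 0.004 0.32 0 0 0 -0.5;0.003 0.004 0.32 0 0 0 -0.5")

```text
time: 6.12
position: [0.5665, 0.0722, 0.0416]
eef_rot: [-0.008, 1.0, -0.0, 0.0]
contact_force: [-0.4, -0.0, -3.5]
gripper_width: 0.0337
grip_force: 50.8
```

>>> arm_command(motion="0 0 0.005 0 0 0 -0.5;0 0 0.005 0 0 0 0.2;0 0 0.005 0 0 0 0.2;0 0 0.005 0 0 0 0.2;0 0 0.005 0 0 0 0.2;0 0 -0.06 0 0 0 0.2;0 0 -0.16 0 0 0 0.2;0 0 -0.26 0 0 0 0.2;0 0 -0.36 0 0 0 1;0 0 -0.4 0 0 0 1")

```text
time: 6.95
position: [0.5676, 0.073, 0.2072]
eef_rot: [-0.009, 1.0, -0.0, 0.004]
contact_force: [-0.4, 0.7, 0.9]
gripper_width: 0.0734
grip_force: 0.0
```

```bash
python3 m.py; python3 g.py .572 -.116 .18 188.4;  python3 - <<'E'
from h import *
c=cam("top");cv2.imwrite("pics/t2.png",c["img"])
E
```

```text
rim [[0.448, 0.2164, 0.085], [0.4494, 0.0126, 0.085], [0.6313, 0.0164, 0.085], [0.6264, 0.2224, 0.085]]
keys [[0.5866, 0.2623, 0.107], [0.5332, 0.2624, 0.107], [0.4815, 0.2619, 0.107]]
box [0.5318 0.1168] 0.020611499950259675 res [[-0.0013, 0.0017], [0.0015, -0.0005], [-0.0005, -0.0006], [0.0003, -0.0006]] keys in box [[0.0578, 0.1443], [0.0045, 0.1455], [-0.0472, 0.1461]]
A ((572.2001342773438, -116.00324249267578), (36.73975372314453, 31.47983741760254), 9.510985374450684)
B ((595.8640747070312, -298.63751220703125), (31.45611572265625, 35.27350616455078), 71.33291625976562)
pos [0.5683 0.073  0.2083] psi -179.01 shift [-0.    -0.473  0.071] turn [-0.001  0.012 -0.165] t 7.0Traceback (most recent call last):
  File "m.py", line 19, in <module>
    k=max(cv2.findContours(s,0,cv2.CHAIN_APPROX_NONE)[0],key=cv2.contourArea)
ValueError: max() iterable argument is empty
```

View pics/t2.png

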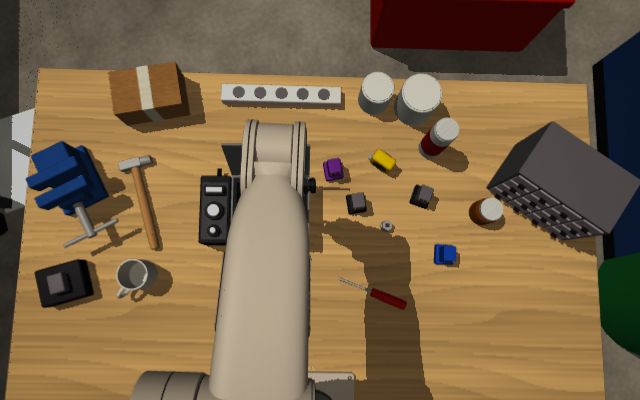

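A and B haven't moved, and C's old spot is empty. Next is pack A.

>>> arm_command(motion="0 -0.473 0.071 0 0 -0.165 1;0 -0.473 0.071 0 0 -0.165 1;0 -0.473 0.071 0 0 -0.165 1;0 -0.473 0.071 0 0 -0.165 1;0 -0.473 0.071 0 0 -0.165 1;0 -0.473 0.071 0 0 -0.165 1;0 -0.473 0.071 0 0 -0.165 1;0 -0.473 0.071 0 0 -0.165 1")

```text
time: 7.72
position: [0.5691, -0.1159, 0.1721]
eef_rot: [-0.073, 0.997, 0.0, -0.001]
contact_force: [-0.7, 0.5, 0.8]
gripper_width: 0.0855
grip_force: 0.0
```

```bash
python3 g.py .572 -.116 .035 189
```

```text
pos [ 0.5691 -0.1159  0.1721] psi -171.62 shift [-0.007 -0.002  0.343] turn [ 0.001 -0.001 -0.014] t 7.72
```

>>> arm_command(motion="0 0 0.1 0 0 0 1;0 0 0.2 0 0 0 1;0 0 0.28 0 0 0 1;0 0 0.33 0 0 0 1;0 0 0.343 0 0 0 1;0 0 0.343 0 0 0 1;0 0 0.343 0 0 0 1")

```text
time: 8.3
position: [0.5702, -0.1156, 0.0367]
eef_rot: [-0.074, 0.997, -0.0, 0.001]
contact_force: [1.2, -0.9, -0.2]
gripper_width: 0.0853
grip_force: 0.0
```

```bash
python3 g.py .572 -.116 .035 189
```

```text
pos [ 0.5702 -0.1156  0.0367] psi -171.52 shift [-0.004 -0.002  0.004] turn [-0.001  0.001 -0.012] t 8.3
```

>>> arm_command(motion="-0.004 0 0 0 0 0 -0.5;-0.004 0 0 0 0 0 -0.5;-0.004 0 0 0 0 0 -0.5;-0.004 0 0 0 0 0 -0.5;-0.004 0 0 0 0 0 -0.5;-0.004 0 0 0 0 0 -0.5;-0.004 0 0 0 0 0 -0.5;-0.004 0 0 0 0 0 -0.5;-0.004 0 0 0 0 0 -0.5")

```text
time: 9.05
position: [0.5714, -0.1162, 0.0365]
eef_rot: [-0.073, 0.997, -0.0, 0.001]
contact_force: [-0.5, 0.5, 7.0]
gripper_width: 0.0333
grip_force: 49.0
```

```bash
python3 g.py .4965 .0706 .2 181.2
```

```text
pos [ 0.5714 -0.1162  0.0365] psi -171.6 shift [ 0.117  0.489 -0.409] turn [-0.     0.002  0.16 ] t 9.05
```

>>> arm_command(motion="0 0 -0.1 0 0 0 -0.5;0 0 -0.2 0 0 0 -0.5;0 0 -0.3 0 0 0 -0.5;0 0 -0.4 0 0 0 -0.5;0.03 0.12 -0.409 0 0 0.16 -0.5;0.06 0.22 -0.409 0 0 0.16 -0.5;0.09 0.32 -0.409 0 0 0.16 -0.5;0.117 0.42 -0.409 0 0 0.16 -0.5;0.117 0.489 -0.409 0 0 0.16 -0.5;0.117 0.489 -0.409 0 0 0.16 -0.5")

```text
time: 9.88
position: [0.4938, 0.0754, 0.1997]
eef_rot: [-0.013, 1.0, 0.001, -0.0]
contact_force: [0.4, 0.1, -2.4]
gripper_width: 0.034
grip_force: 51.1
```

>>> arm_command(motion="0 0 0 0 0 0 -0.5;0 0 0 0 0 0 -0.5;0 0 0 0 0 0 -0.5")

```text
time: 10.13
position: [0.4965, 0.0698, 0.1991]
eef_rot: [-0.01, 1.0, -0.0, -0.0]
contact_force: [-0.5, -0.1, -1.9]
gripper_width: 0.0335
grip_force: 51.1
```

```bash
python3 g.py .4965 .0706 .044 181.2
```

```text
pos [0.4965 0.0698 0.1991] psi -178.85 shift [-0.     0.002  0.388] turn [-0.    -0.    -0.001] t 10.13
```

>>> arm_command(motion="0 0.002 0.1 0 0 0 -0.5;0 0.002 0.18 0 0 0 -0.5;0 0.002 0.25 0 0 0 -0.5;0 0.002 0.31 0 0 0 -0.5;0 0.002 0.35 0 0 0 -0.5;0 0.002 0.37 0 0 0 -0.5;0 0.002 0.388 0 0 0 -0.5;0 0.002 0.39 0 0 0 -0.5;0 0.002 0.39 0 0 0 -0.5")

```text
time: 10.88
position: [0.4967, 0.071, 0.0436]
eef_rot: [-0.01, 1.0, 0.0, 0.0]
contact_force: [0.0, -0.7, -2.4]
gripper_width: 0.0334
grip_force: 49.8
```

>>> arm_command(motion="0 0 0.003 0 0 0 -0.5;0 0 0.003 0 0 0 0.2;0 0 0.003 0 0 0 0.2;0 0 0.003 0 0 0 0.2;0 0 0.003 0 0 0 0.2;0 0 -0.06 0 0 0 0.2;0 0 -0.16 0 0 0 0.2;0 0 -0.26 0 0 0 0.2;0 0 -0.36 0 0 0 1;0 0 -0.4 0 0 0 1")

```text
time: 11.72
position: [0.4976, 0.0715, 0.2088]
eef_rot: [-0.011, 1.0, -0.0, 0.003]
contact_force: [0.7, -0.0, 0.2]
gripper_width: 0.0735
grip_force: 0.0
```

```bash
python3 m.py 2>&1| grep ^B; python3 g.py .596 -.2986 .2 161.3
```

```text
pos [0.4982 0.0715 0.2098] psi -178.78 shift [-0.224 -0.93   0.027] turn [0.002 0.011 0.443] t 11.77
```

```bash
sed -i 's/    k=max(cv2/    if not s.any(): continue\n        k=max(cv2/' m.py; sed -i 's/key=cv2.contourArea)/key=cv2.contourArea)/' m.py; python3 m.py 2>&1| grep -E '^(A|B|C) |Err'
```

```text
B ((595.8640747070312, -298.63751220703125), (31.45611572265625, 35.27350616455078), 71.33291625976562)
```

>>> arm_command(motion="-0.224 -0.93 0 0 0 0.44 1;-0.224 -0.93 0 0 0 0.44 1;-0.224 -0.93 0 0 0 0.44 1;-0.224 -0.93 0 0 0 0.44 1;-0.224 -0.93 0 0 0 0.44 1;-0.224 -0.93 0 0 0 0.44 1;-0.224 -0.93 0 0 0 0.44 1;-0.224 -0.93 0 0 0 0.44 1;-0.224 -0.93 0 0 0 0.44 1;-0.224 -0.93 0 0 0 0.44 1")

```text
time: 12.65
position: [0.5938, -0.3044, 0.2003]
eef_rot: [0.163, 0.987, -0.0, -0.001]
contact_force: [-0.1, 0.8, 0.4]
gripper_width: 0.0855
grip_force: 0.0
```

>>> arm_command(motion="0 0 0 0 0 0 1;0 0 0 0 0 0 1;0 0 0 0 0 0 1")

```text
time: 12.9
position: [0.5933, -0.2973, 0.2027]
eef_rot: [0.161, 0.987, 0.0, -0.001]
contact_force: [-0.4, 0.3, -0.7]
gripper_width: 0.085
grip_force: 0.0
```

```bash
python3 g.py .596 -.2986 .036 161.3
```

```text
pos [ 0.5933 -0.2973  0.2027] psi 161.45 shift [-0.008 -0.001  0.417] turn [ 0.001 -0.002  0.003] t 12.9
```

>>> arm_command(motion="-0.006 0 0.1 0 0 0 1;-0.006 0 0.2 0 0 0 1;-0.006 0 0.28 0 0 0 1;-0.006 0 0.35 0 0 0 1;-0.006 0 0.4 0 0 0 1;-0.006 0 0.417 0 0 0 1;-0.006 0 0.417 0 0 0 1;-0.006 0 0.417 0 0 0 1")

```text
time: 13.57
position: [0.5964, -0.2986, 0.0377]
eef_rot: [0.161, 0.987, -0.0, 0.001]
contact_force: [0.6, 0.4, 0.3]
gripper_width: 0.086
grip_force: 0.0
```

>>> arm_command(motion="0 0 0 0 0 0 -0.5;0 0 0 0 0 0 -0.5;0 0 0 0 0 0 -0.5;0 0 0 0 0 0 -0.5;0 0 0 0 0 0 -0.5;0 0 0 0 0 0 -0.5;0 0 0 0 0 0 -0.5;0 0 0 0 0 0 -0.5")

```text
time: 14.23
position: [0.5962, -0.2996, 0.0374]
eef_rot: [0.162, 0.987, -0.0, 0.001]
contact_force: [-0.3, 0.6, 5.8]
gripper_width: 0.0334
grip_force: 51.1
```

```bash
python3 g.py .5645 .164 .22 181.2
```

```text
pos [ 0.5962 -0.2996  0.0374] psi 161.4 shift [ 0.444  1.073 -0.457] turn [-0.001  0.002 -0.44 ] t 14.23
```

>>> arm_command(motion="0 0 -0.1 0 0 0 -0.5;0 0 -0.2 0 0 0 -0.5;0 0 -0.3 0 0 0 -0.5;0 0 -0.4 0 0 0 -0.5;0 0 -0.457 0 0 -0.1 -0.5;0.1 0.24 -0.457 0 0 -0.44 -0.5;0.1 0.24 -0.457 0 0 -0.44 -0.5;0.1 0.24 -0.457 0 0 -0.44 -0.5;0.1 0.24 -0.457 0 0 -0.44 -0.5")

```text
time: 14.98
position: [0.5878, -0.1913, 0.2196]
eef_rot: [-0.013, 1.0, 0.001, -0.0]
contact_force: [0.4, -0.6, -2.3]
gripper_width: 0.0332
grip_force: 52.0
```

```bash
python3 g.py .5645 .164 .22 181.2
```

```text
pos [ 0.5878 -0.1913  0.2196] psi -178.51 shift [0.035 0.889 0.001] turn [ 0.002 -0.001  0.006] t 14.98
```

>>> arm_command(motion="0.035 0.889 0 0 0 0.006 -0.5;0.035 0.889 0 0 0 0.006 -0.5;0.035 0.889 0 0 0 0.006 -0.5;0.035 0.889 0 0 0 0.006 -0.5;0.035 0.889 0 0 0 0.006 -0.5;0.035 0.889 0 0 0 0.006 -0.5;0.035 0.889 0 0 0 0.006 -0.5;0.035 0.889 0 0 0 0.006 -0.5;0.035 0.889 0 0 0 0.006 -0.5;0.035 0.889 0 0 0 0.006 -0.5")

```text
time: 15.82
position: [0.5663, 0.1638, 0.2187]
eef_rot: [-0.01, 1.0, 0.001, -0.001]
contact_force: [0.4, -0.3, -3.9]
gripper_width: 0.0333
grip_force: 52.5
```

>>> arm_command(motion="0 0 0 0 0 0 -0.5;0 0 0 0 0 0 -0.5;0 0 0 0 0 0 -0.5")

```text
time: 16.07
position: [0.5673, 0.1584, 0.2191]
eef_rot: [-0.007, 1.0, -0.0, -0.0]
contact_force: [0.8, 0.1, -3.5]
gripper_width: 0.0333
grip_force: 52.5
```

```bash
python3 g.py .5645 .164 .045 181.2
```

```text
pos [0.5673 0.1584 0.2191] psi -179.15 shift [0.007 0.014 0.435] turn [-0.    -0.001 -0.008] t 16.07
```

>>> arm_command(motion="0.007 0.014 0.1 0 0 -0.008 -0.5;0.007 0.014 0.2 0 0 -0.008 -0.5;0.007 0.014 0.28 0 0 -0.008 -0.5;0.007 0.014 0.34 0 0 -0.008 -0.5;0.007 0.014 0.38 0 0 -0.008 -0.5;0.007 0.014 0.41 0 0 -0.008 -0.5;0.007 0.014 0.43 0 0 -0.008 -0.5;0.007 0.014 0.436 0 0 -0.008 -0.5;0.007 0.014 0.436 0 0 -0.008 -0.5")

```text
time: 16.82
position: [0.5643, 0.1643, 0.0447]
eef_rot: [-0.011, 1.0, -0.0, -0.0]
contact_force: [-0.7, -0.2, -3.7]
gripper_width: 0.0336
grip_force: 52.4
```

>>> arm_command(motion="0 0 0.003 0 0 0 -0.5;0 0 0.003 0 0 0 0.2;0 0 0.003 0 0 0 0.2;0 0 0.003 0 0 0 0.2;0 0 0.003 0 0 0 0.2;0 0 -0.06 0 0 0 0.2;0 0 -0.16 0 0 0 0.2;0 0 -0.26 0 0 0 0.2;0 0 -0.36 0 0 0 0.2;0 0 -0.45 0 0 0 0.2")

```text
time: 17.65
position: [0.564, 0.1652, 0.2279]
eef_rot: [-0.011, 1.0, 0.0, 0.001]
contact_force: [1.3, -0.1, -0.5]
gripper_width: 0.0513
grip_force: 0.0
```

>>> arm_command(motion="0.2 -0.9 -0.1 0 0 0 -1;0.2 -0.9 -0.1 0 0 0 -1;0.2 -0.9 -0.1 0 0 0 -1;0.2 -0.9 -0.1 0 0 0 -1;0.2 -0.9 -0.1 0 0 0 -1;0.2 -0.9 -0.1 0 0 0 -1;0.2 -0.9 -0.1 0 0 0 -1;0.2 -0.9 -0.1 0 0 0 -1;0.2 -0.9 -0.1 0 0 0 -1;0.2 -0.9 -0.1 0 0 0 -1")

```text
time: 18.48
position: [0.4914, -0.2023, 0.2656]
eef_rot: [-0.009, 1.0, -0.001, 0.0]
contact_force: [-1.1, 0.8, 0.3]
gripper_width: 0.0
grip_force: 0.0
```

```bash
python3 g.py .45 .1 .3 181.2;  python3 - <<'E'
from h import *
c=cam("top");a=cv2.resize(c["img"][130:270,195:335],None,fx=2.8,fy=2.8);s=cam("side");b=cv2.resize(s["img"][150:310,220:380],None,fx=2.45,fy=2.45)
cv2.imwrite("pics/both.png",np.hstack([a[:392,:392],b[:392,:392]]))
E
```

```text
pos [ 0.4914 -0.2023  0.2656] psi -179.0 shift [ 0.09   0.757 -0.088] turn [-0.003  0.001 -0.004] t 18.48
```

View pics/both.png

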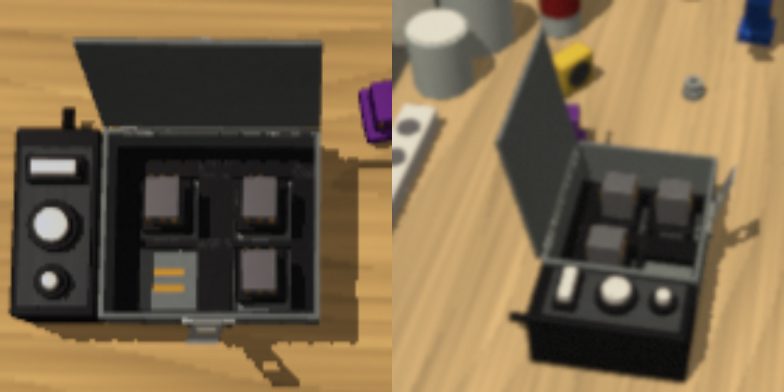

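All three packs stand in bays 2, 3 and 4. Next I'll close the lid from behind.

```bash
python3 g.py .715 -.13 .24 181.2
```

```text
pos [ 0.492  -0.1979  0.2651] psi -178.88 shift [-0.561  0.159  0.063] turn [-0.     0.001 -0.002] t 18.58
```

>>> arm_command(motion="-0.561 0.159 0.063 0 0 0 -1;-0.561 0.159 0.063 0 0 0 -1;-0.561 0.159 0.063 0 0 0 -1;-0.561 0.159 0.063 0 0 0 -1;-0.561 0.159 0.063 0 0 0 -1;-0.561 0.159 0.063 0 0 0 -1;-0.561 0.159 0.063 0 0 0 -1;-0.561 0.159 0.063 0 0 0 -1;-0.561 0.159 0.063 0 0 0 -1;-0.561 0.159 0.063 0 0 0 -1")

```text
time: 19.42
position: [0.7146, -0.1274, 0.2406]
eef_rot: [-0.012, 1.0, -0.0, 0.0]
contact_force: [0.2, 0.3, -0.1]
gripper_width: 0.0002
grip_force: 0.0
```

```bash
python3 g.py .715 .067 .225 181.2
```

```text
pos [ 0.7146 -0.1274  0.2406] psi -178.68 shift [-0.012  0.486  0.039] turn [-0.     0.001  0.003] t 19.42
```

>>> arm_command(motion="-0.012 0.1 0.039 0 0 0 -1;-0.012 0.2 0.039 0 0 0 -1;-0.012 0.3 0.039 0 0 0 -1;-0.012 0.4 0.039 0 0 0 -1;-0.012 0.486 0.039 0 0 0 -1;-0.012 0.486 0.039 0 0 0 -1;-0.012 0.486 0.039 0 0 0 -1")

```text
time: 20.0
position: [0.7147, 0.0683, 0.2256]
eef_rot: [-0.013, 1.0, -0.0, 0.001]
contact_force: [0.9, 0.3, 0.1]
gripper_width: 0.0006
grip_force: 0.0
```

```bash
python3 g.py .6 .067 .225 181.2
python3 - <<'E'
from h import *
s=cam("side");crop(s,220,400,130,290,4,"s3.png")
E
```

```text
pos [0.7147 0.0683 0.2256] psi -178.55 shift [0.287 0.004 0.001] turn [-0.     0.002  0.005] t 20.0
```

View pics/s3.png

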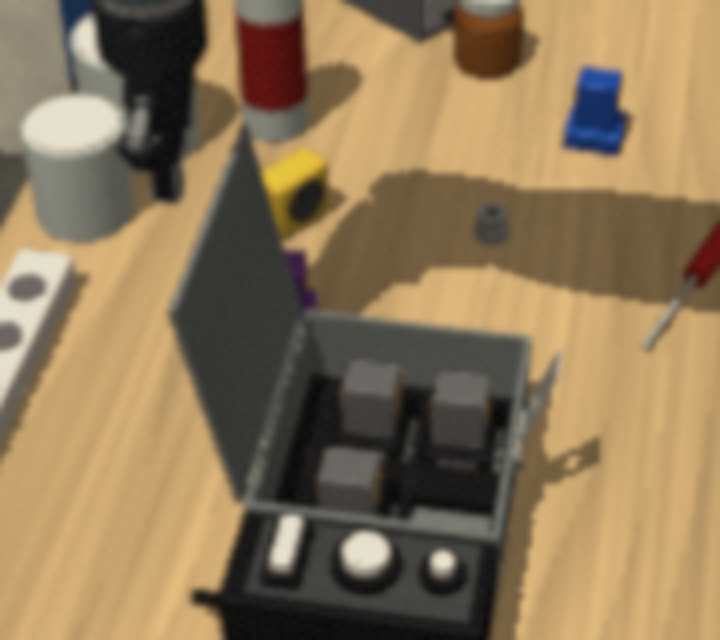

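The fingers are behind the lid at (165,180), clear of it. I'll push the lid forward.

>>> arm_command(motion="0.05 0 0 0 0 0 -1;0.1 0 0 0 0 0 -1;0.14 0 0 0 0 0 -1;0.18 0 0 0 0 0 -1;0.22 0 0 0 0 0 -1;0.26 0 0 0 0 0 -1;0.29 0 0 0 0 0 -1;0.29 0 0 0 0 0 -1")

```text
time: 20.72
position: [0.5979, 0.0622, 0.2255]
eef_rot: [-0.01, 1.0, -0.0, 0.001]
contact_force: [-0.1, 0.9, -0.7]
gripper_width: 0.0002
grip_force: 0.0
```

Run:
```python
from g import *
# tip path in box x,z for lid angles: contact dist .145, finger half width 11mm
for th in (1.2,1.0,.8,.6,.4,.2,.1,0.0):
    d=.145; x=.097-d*np.cos(th)+.006*np.sin(th)+.009; z=.0855+d*np.sin(th)+.006*np.cos(th)-.002
    print(th,end=" "); go(.5315+x,.0675,z)
```

```text
1.2 pos [0.5979 0.0622 0.2255] psi -178.84 shift [0.018 0.014 0.012] turn [0. 0. 0.] t 20.72
1.0 pos [0.5979 0.0622 0.2255] psi -178.84 shift [0.084 0.015 0.042] turn [0. 0. 0.] t 20.72
0.8 pos [0.5979 0.0622 0.2255] psi -178.84 shift [0.143 0.016 0.084] turn [0. 0. 0.] t 20.72
0.6 pos [0.5979 0.0622 0.2255] psi -178.84 shift [0.192 0.017 0.138] turn [0. 0. 0.] t 20.72
0.4 pos [0.5979 0.0622 0.2255] psi -178.84 shift [0.229 0.018 0.2  ] turn [0. 0. 0.] t 20.72
0.2 pos [0.5979 0.0622 0.2255] psi -178.84 shift [0.253 0.018 0.268] turn [0. 0. 0.] t 20.72
0.1 pos [0.5979 0.0622 0.2255] psi -178.84 shift [0.26  0.019 0.303] turn [0. 0. 0.] t 20.72
0.0 pos [0.5979 0.0622 0.2255] psi -178.84 shift [0.264 0.019 0.34 ] turn [0. 0. 0.] t 20.72
```

>>> arm_command(motion="0.018 0 0.012 0 0 0 -1;0.084 0 0.042 0 0 0 -1;0.143 0 0.084 0 0 0 -1;0.192 0 0.138 0 0 0 -1;0.229 0 0.2 0 0 0 -1;0.253 0 0.268 0 0 0 -1;0.26 0 0.303 0 0 0 -1;0.264 0 0.33 0 0 0 -1;0.264 0 0.34 0 0 0 -1;0.264 0 0.34 0 0 0 -1")

```text
time: 21.55
position: [0.4934, 0.0604, 0.0912]
eef_rot: [-0.01, 1.0, -0.0, 0.0]
contact_force: [-17.9, -0.6, 37.6]
gripper_width: 0.0004
grip_force: 19.0
```

```bash
python3 g.py .49 .066 .089
python3 - <<'E'
from h import *
c=cam("top");a=cv2.resize(c["img"][130:270,195:335],None,fx=2.8,fy=2.8);s=cam("side");b=cv2.resize(s["img"][150:310,220:380],None,fx=2.45,fy=2.45)
cv2.imwrite("pics/both2.png",np.hstack([a[:392,:392],b[:392,:392]]))
E
```

```text
pos [0.4934 0.0604 0.0912] psi -178.8 shift [0.008 0.014 0.005] turn [0. 0. 0.] t 21.55
```

View pics/both2.png

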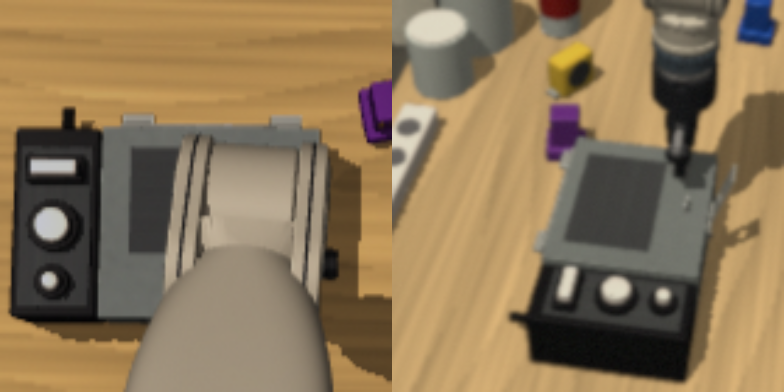

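The lid is shut flat on the rim and the hasp still stands at (725,190). I'll lift off and go round to the front of the hasp.

>>> arm_command(motion="0 0 -0.1 0 0 0 -1;0 0 -0.2 0 0 0 -1;0 0 -0.3 0 0 0 -1;0.05 0 -0.35 0 0 0 -1;0.15 0.05 -0.35 0 0 0 -1;0.25 0.1 -0.35 0 0 0 -1;0.325 0.14 -0.35 0 0 0 -1;0.325 0.14 -0.35 0 0 0 -1;0.325 0.14 -0.35 0 0 0 -1;0.325 0.14 -0.35 0 0 0 -1")

```text
time: 22.48
position: [0.3638, 0.1141, 0.2287]
eef_rot: [-0.011, 1.0, -0.0, 0.001]
contact_force: [1.1, 0.2, 0.0]
gripper_width: 0.0
grip_force: 0.0
```

```bash
python3 g.py .362 .114 .145 181.2;python3 - <<'E'
from h import *
c=cam("top");crop(c,240,310,210,290,5,"hasp.png")
a=cv2.resize(c["img"][200:290,230:320],None,fx=4.4,fy=4.4);s=cam("side");b=cv2.resize(s["img"][170:260,320:410],None,fx=4.4,fy=4.4)
cv2.imwrite("pics/hasp2.png",np.hstack([a,b]))
E
```

```text
pos [0.3638 0.1141 0.2287] psi -178.74 shift [ 0.005 -0.     0.209] turn [-0.     0.002  0.001] t 22.48
```

View pics/hasp2.png

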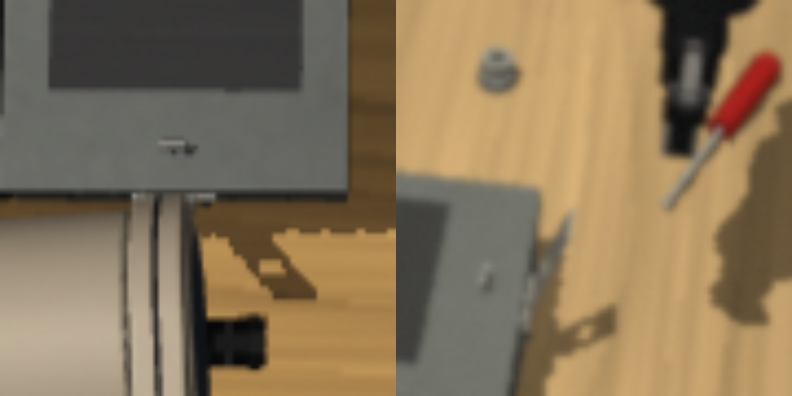

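The lid is flat and shut with the staple at (178,147). The hasp leans to the robot, and the fingers are in front of it at (680,140).

>>> arm_command(motion="0.005 0 0.1 0 0 0 -1;0.005 0 0.18 0 0 0 -1;0.005 0 0.209 0 0 0 -1;0.005 0 0.209 0 0 0 -1;0.005 0 0.209 0 0 0 -1")

```text
time: 23.0
position: [0.3615, 0.1141, 0.1443]
eef_rot: [-0.011, 1.0, -0.0, -0.001]
contact_force: [0.2, 0.5, 0.6]
gripper_width: 0.0001
grip_force: 0.0
```

```bash
python3 g.py .362 .115 .145 181.2
```

```text
pos [0.3615 0.1141 0.1443] psi -178.77 shift [-0.001  0.002 -0.002] turn [-0.    -0.002  0.001] t 23.0
```

>>> arm_command(motion="-0.08 0.002 0 0 0 0 -1;-0.15 0.002 0 0 0 0 -1;-0.2 0.002 0 0 0 0 -1;-0.229 0.003 -0.009 0 0 0 -1;-0.258 0.003 0 0 0 0 -1;-0.283 0.003 0.02 0 0 0 -1;-0.301 0.003 0.044 0 0 0 -1;-0.319 0.003 0.066 0 0 0 -1;-0.331 0.003 0.1 0 0 0 -1;-0.339 0.003 0.128 0 0 0 -1")

```text
time: 23.83
position: [0.4963, 0.1188, 0.0924]
eef_rot: [-0.011, 1.0, -0.0, -0.0]
contact_force: [-37.8, -2.8, 123.3]
gripper_width: -0.0001
grip_force: 64.3
```

>>> arm_command(motion="0 0 0 0 0 0 -1;0 0 0.002 0 0 0 -1;0 0 0.002 0 0 0 -1")

```text
time: 24.08
position: [0.496, 0.1188, 0.0941]
eef_rot: [-0.011, 1.0, -0.0, 0.001]
contact_force: [-10.2, -2.2, 28.3]
gripper_width: 0.0
grip_force: 13.8
```

Run:
```python
from h import *
s=cam("side");crop(s,270,400,170,290,5,"hasp3.png")
```

```text
(no output)
```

View pics/hasp3.png

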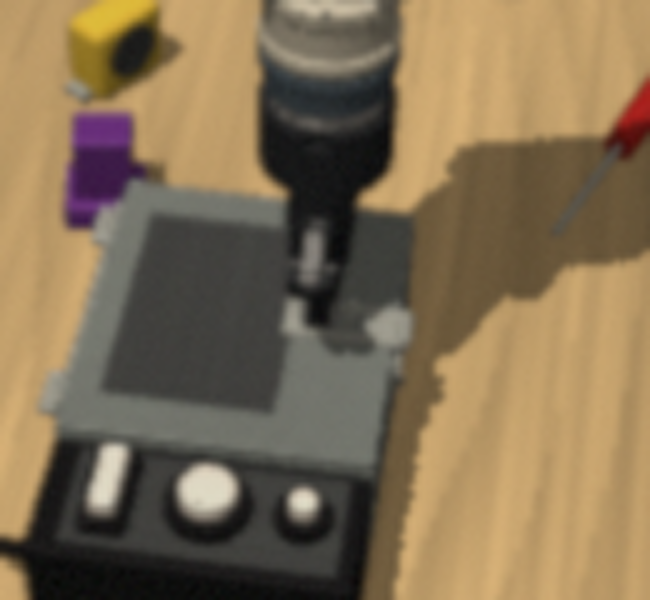

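The hasp is down at (350,325) with the fingers still on its end. The last press spiked to about 123 N on the force reading, so I'll press more slowly from here. Next I'll lift off and go over the bar key.

>>> arm_command(motion="0 0 -0.03 0 0 0 -1;0 0 -0.1 0 0 0 -1;0 0 -0.18 0 0 0 -1;0 0 -0.18 0 0 0 -1")

```text
time: 24.47
position: [0.4983, 0.119, 0.1689]
eef_rot: [-0.011, 1.0, 0.0, 0.003]
contact_force: [0.4, 0.2, -0.5]
gripper_width: -0.0003
grip_force: 0.0
```

```bash
python3 g.py .5866 .2623 .13 181.2
```

```text
pos [0.4983 0.119  0.1689] psi -178.69 shift [-0.228  0.353  0.099] turn [0.    0.008 0.002] t 24.47
```

>>> arm_command(motion="-0.228 0.353 0 0 0 0 -1;-0.228 0.353 0 0 0 0 -1;-0.228 0.353 0 0 0 0 -1;-0.228 0.353 0 0 0 0 -1;-0.228 0.353 0 0 0 0 -1;-0.228 0.353 0.05 0 0 0 -1;-0.228 0.353 0.09 0 0 0 -1;-0.228 0.353 0.09 0 0 0 -1;-0.228 0.353 0.09 0 0 0 -1;-0.228 0.353 0.09 0 0 0 -1")

```text
time: 25.3
position: [0.5846, 0.2619, 0.1289]
eef_rot: [-0.011, 1.0, 0.0, 0.0]
contact_force: [-0.8, -0.7, -0.5]
gripper_width: 0.0002
grip_force: 0.0
```

```bash
python3 g.py .5866 .2623 .1005 181.2
python3 - <<'E'
from h import *
c=cam("top");a=cv2.resize(c["img"][160:260,195:325],None,fx=3,fy=3);s=cam("side");b=cv2.resize(s["img"][180:280,270:400],None,fx=3,fy=3)
cv2.imwrite("pics/key.png",np.hstack([a,b]))
E
```

```text
pos [0.5846 0.2619 0.1289] psi -178.71 shift [-0.005  0.001  0.071] turn [0.    0.    0.002] t 25.3
```

View pics/key.png

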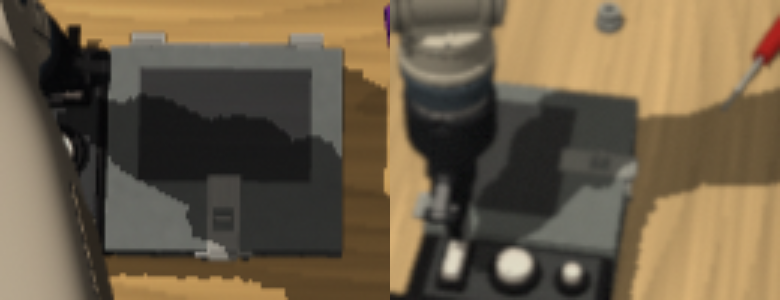

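The hasp lies flat with the staple in its slot at (223,217), and the fingers are over the bar key. I'll press it gently.

>>> arm_command(motion="-0.003 0 0.03 0 0 0 -1;-0.005 0 0.045 0 0 0 -1;-0.005 0 0.055 0 0 0 -1;-0.005 0 0.062 0 0 0 -1;-0.005 0 0.068 0 0 0 -1;-0.005 0 0.071 0 0 0 -1;-0.005 0 0.071 0 0 0 -1;-0.005 0 0.071 0 0 0 -1")

```text
time: 26.07
position: [0.5865, 0.2619, 0.1011]
eef_rot: [-0.011, 1.0, -0.0, 0.0]
contact_force: [-1.8, -1.7, 5.6]
gripper_width: 0.0
grip_force: 3.3
```

>>> arm_command(motion="0 0 0.003 0 0 0 -1;0 0 0.003 0 0 0 -1;0 0 0.003 0 0 0 -1")

```text
time: 26.32
position: [0.5866, 0.2619, 0.1009]
eef_rot: [-0.011, 1.0, 0.0, 0.001]
contact_force: [-4.4, -3.2, 14.2]
gripper_width: 0.0001
grip_force: 7.1
```

>>> arm_command(motion="0 0 -0.03 0 0 0 -1;0 0 -0.09 0 0 0 -1;0 0 -0.09 0 0 0 -1;0 0 -0.09 0 0 0 -1")

```text
time: 26.65
position: [0.5871, 0.2623, 0.1363]
eef_rot: [-0.011, 1.0, 0.0, 0.001]
contact_force: [-0.2, -0.7, -0.6]
gripper_width: 0.0002
grip_force: 0.0
```

```bash
python3 g.py .4815 .2615 .13 181.2
```

```text
pos [0.5871 0.2623 0.1363] psi -178.7 shift [0.264 0.004 0.015] turn [0.001 0.003 0.002] t 26.65
```

The bar key bottomed out. Next is the small round key.

>>> arm_command(motion="0.09 0 0 0 0 0 -1;0.18 0 0 0 0 0 -1;0.264 0.004 0 0 0 0 -1;0.264 0.004 0 0 0 0 -1;0.264 0.004 0 0 0 0 -1;0.264 0.004 0.015 0 0 0 -1;0.264 0.004 0.015 0 0 0 -1;0.264 0.004 0.015 0 0 0 -1")

```text
time: 27.32
position: [0.4814, 0.2611, 0.128]
eef_rot: [-0.011, 1.0, -0.0, -0.001]
contact_force: [0.4, -0.3, 1.0]
gripper_width: 0.0003
grip_force: 0.0
```

```bash
python3 g.py .4815 .2615 .1 181.2
```

```text
pos [0.4814 0.2611 0.128 ] psi -178.74 shift [-0.     0.001  0.07 ] turn [-0.    -0.001  0.001] t 27.32
```

>>> arm_command(motion="0 0 0.03 0 0 0 -1;0 0 0.045 0 0 0 -1;0 0 0.055 0 0 0 -1;0 0 0.062 0 0 0 -1;0 0 0.068 0 0 0 -1;0 0 0.071 0 0 0 -1;0 0 0.073 0 0 0 -1;0 0 0.073 0 0 0 -1;0 0 0.073 0 0 0 -1")

```text
time: 28.07
position: [0.481, 0.2611, 0.1009]
eef_rot: [-0.011, 1.0, -0.0, 0.001]
contact_force: [-4.6, -4.5, 11.6]
gripper_width: 0.0
grip_force: 5.8
```

>>> arm_command(motion="0 0 -0.03 0 0 0 -1;0 0 -0.09 0 0 0 -1;0 0 -0.09 0 0 0 -1;-0.06 0 -0.09 0 0 0 -1;-0.13 0 -0.09 0 0 0 -1;-0.13 0 -0.09 0 0 0 -1;-0.13 0 -0.075 0 0 0 -1;-0.13 0 -0.075 0 0 0 -1;-0.13 0 -0.075 0 0 0 -1")

```text
time: 28.82
position: [0.5317, 0.2624, 0.129]
eef_rot: [-0.011, 1.0, -0.0, -0.001]
contact_force: [-0.6, -1.0, 0.8]
gripper_width: 0.0003
grip_force: 0.0
```

```bash
python3 g.py .533 .2623 .1 181.2
```

```text
pos [0.5317 0.2624 0.129 ] psi -178.69 shift [-0.003 -0.     0.072] turn [-0.    -0.002  0.002] t 28.82
```

>>> arm_command(motion="-0.003 0 0.03 0 0 0 -1;-0.003 0 0.045 0 0 0 -1;-0.003 0 0.055 0 0 0 -1;-0.003 0 0.062 0 0 0 -1;-0.003 0 0.068 0 0 0 -1;-0.003 0 0.071 0 0 0 -1;-0.003 0 0.074 0 0 0 -1;-0.003 0 0.074 0 0 0 -1;-0.003 0 0.074 0 0 0 -1")

```text
time: 29.57
position: [0.5336, 0.2626, 0.101]
eef_rot: [-0.011, 1.0, 0.0, 0.0]
contact_force: [-6.0, -0.9, 9.4]
gripper_width: 0.0002
grip_force: 4.6
```

>>> arm_command(motion="0 0 -0.03 0 0 0 -1;0 0 -0.1 0 0 0 -1;0 0 -0.2 0 0 0 -1;0 0 -0.3 0 0 0 -1;0 0 -0.3 0 0 0 -1;0 0 -0.3 0 0 0 -1;0 0 -0.3 0 0 0 -1;0 0 -0.3 0 0 0 -1")

```text
time: 30.23
position: [0.5336, 0.2623, 0.2188]
eef_rot: [-0.011, 1.0, -0.0, -0.001]
contact_force: [-0.7, 0.5, -0.3]
gripper_width: -0.0001
grip_force: 0.0
```

```bash
python3 -c "
from bench import r
print(r.job_done())"
```

```text
the job is handed in; nothing more can be done
None
```

I handed the job in with all steps carried out in order: three packs in bays 2–4, lid shut, hasp over the staple, then the bar, small and large keys pressed. While I was closing the hasp the force reading briefly reached about 123 N, which may count as passing the 120 N wrist limit, and no verdict was returned.

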